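# Hang up the headset and show the label of a plug-in filter module over the log pad

## Task

Clear the notepad: take the headset by its headband and hang it over the bar of the hanger, and let go of it. Then draw the filter module with the small corner notch straight up out of the wooden stand by its plain half, fingers off the frosted end that the notch marks, and show it to the operator who is to copy the label: label side up, leaning back to about 45 degrees or flatter, the frosted end 10 to 25 cm above the pad. Finish still holding it there, steady; leave the two blank modules in their slots, and the microphone and mug alone.

Things in the scene. Friction and masses are not known exactly. Their poses are not given: they have to be found in the camera images.
- module: Filter module: flat grey metal housing 100 (x) x 10 (y) x 56 mm (z), about 120 g; origin at the centre of its underside, z up in the stand. A square notch, 12 x 12 mm, is cut through the top corner at its +x, frosted end. The matt white label covers x = 16 to 50 mm of the +y face only: facing the label, the notch is at top left. Plain half: x below 0. It may face any way in the room.
- label (a point): Centre of the label field on the module's frosted end: 33 mm along x, 5 mm along y, 25 mm along z from the module's origin; axes as the module's.
- notch (a point): Middle of the corner notch: 44 mm along x, 0 along y, 50 mm along z from the module's origin; axes as the module's.
- stand: Fixed block of light wood, 130 (x) x 170 (y) x 30 mm high, origin at the centre of its underside, any yaw. Three slots along x, 103 x 13 mm, 22 mm deep, at y = -64, 0, +64 mm. A module stands upright in each, lengthwise, underside 8 mm and top 64 mm above the desk, 34 mm showing; the notched one may be in any slot.
- blank_a: Blank module: plain grey metal housing like the filter module, 100 x 10 x 56 mm, about 100 g, but with all corners square and no frosted end; stands in a slot of the stand and stays there. Origin: centre of its underside, z up.
- blank_b: Second blank module, same as blank_a.
- notepad: Squared paper log pad lying fixed on the desk, 148 mm (x) by 210 mm (y), 8 mm thick, origin at the centre of its underside, z up.
- headset: Headset, 150 g, rigid, standing on its two ear cups on the notepad. Origin: midway between the cups' undersides; z up to the band, x across the ears. Some 195 mm wide, 122 mm free between the cups, 183 mm high. Cups 60 mm along y, 70 mm high; stowed boom at +x. It can turn in the grip if jerked. At the top a padded band, flat 64 mm along x, 22 mm along y, from z = 160 mm (underside) to 183 mm.
- band (a point): Middle of the top of the headset's padded band: 182 mm above the headset's origin; axes as the headset's. The band's flat underside, which goes on the bar, is 22 mm below it.
- hanger: Fixed headset hanger: steel foot 150 (x) x 110 x 12 mm, origin at the centre of its underside; a post of 18 mm diameter at x = +62 mm carries one level flat bar, 30 mm wide and 10 mm thick. The bar runs from the post along -x to its free end at x = -70 mm; its flat top is 223 mm above the desk. The free end points roughly towards the robot.
- bar (a point): Point on top of the hanger's bar, midway between its free end and the post: x = -12 mm, z = 223 mm from the hanger's origin; axes as the hanger's.
- desk_mic: Bystander: desk microphone, round foot 100 mm across, 175 mm high, origin at the centre of its underside.
- mug: Bystander: blue ceramic mug, 80 mm across and 92 mm high, handle at its +y, origin at the centre of its underside.

How it is judged (in metres and radians):
On the way, in this order (a step that is already met when the one before it is completed fails the run):
1. the headset hangs by its band on the bar, let go (x of band in the frame of bar between -0.052 and 0.06 m and y of band in the frame of bar between -0.035 and 0.035 m and z of band in the frame of bar between 0 and 0.036 m and angle between headset's own z axis and vertical below 0.4 rad and contact force between headset and hanger above 0.5 N and contact force between headset and the fingers below 0.05 N and contact force between headset and notepad below 0.05 N), for 0.3 s.
2. the notched module is in the fingers, lifted clear of the stand (contact force between the fingers and module above 0.5 N and z of module in the frame of stand above 0.036 m and contact force between module and stand below 0.05 N), for 0.2 s.
At the end, for the whole second after the job is handed in: Headset hangs by its band on the bar, tilt under 23 deg, let go. Module in the fingers, TCP at most 6 mm past its middle to the frosted end; label 90-280 mm above the desk, over the pad (+5 mm), within 60 deg of face up; still, touching only the gripper; blanks within 12 mm, mic and mug 30 mm (all of step 1 and contact force between the fingers and module above 0.5 N and x of the grasp point in the frame of module below 0.006 m and angle between module's own y axis and vertical below 1.05 rad and height (world z) of label between 0.09 and 0.28 m and x of label in the frame of notepad between -0.08 and 0.08 m and y of label in the frame of notepad between -0.11 and 0.11 m and linear speed of module below 0.02 m/s and angular speed of module below 0.15 rad/s and contact force between module and stand below 0.05 N and contact force between module and notepad below 0.05 N and contact force between module and headset below 0.05 N and contact force between module and hanger below 0.05 N and contact force between module and blank_a below 0.05 N and contact force between module and blank_b below 0.05 N and contact force between module and desk_mic below 0.05 N and contact force between module and mug below 0.05 N and distance of each of blank_a, blank_b from where it was at the start of the episode below 0.012 m and distance of each of desk_mic, mug from where it was at the start of the episode below 0.03 m and linear speed of headset below 0.03 m/s); the arm keeps its last pose, push and grip.
It fails at once if a blank module is lifted or shoved (distance of any of blank_a, blank_b from where it was at the start of the episode above 0.012 m).
It fails at once if the microphone or the mug is disturbed (distance of any of desk_mic, mug from where it was at the start of the episode above 0.03 m).
It also fails if it takes over 70 s, if anything falls off the work surface, if the arm or the gripper's body presses on something with over 40 N, if the wrist force passes 120 N, or if a joint passes its speed limit or range.

## Robot

A 7-joint arm with a two-finger parallel gripper is mounted at the origin on the work surface. World frame = base frame: x ahead of the robot, y to its left, z up, the work surface at z = 0. Lengths are in mm, angles in rad, forces in N, time in s.
With the tool pointing down it reaches from about 425 to 950 mm from the base axis. Payload 16.7 kg.
Tool frame: the origin (TCP) lies between the finger pads, 19 mm behind the fingertips; this is the grasp point; z points along the fingers, y is the line along which they close (so a half turn about z gives the same grasp; the last joint's range is limited). The gripper opens to 94 mm and grips with 3 to 60 N. Pads are 16 mm wide; open, the fingers measure 119 mm over their backs; the gripper's body (75 mm by 177 mm) begins 78 mm behind the grasp point.
Start: joints at [1.044, 0.426, 0.074, 1.606, -0.034, 1.111, -0.067], TCP at [248.958, -627.372, 224.267] pointing down, gripper open.
Joint ranges: [-2.85, 2.85], [-0.5, 2.14], [-1.23, 1.37], [0.21, 2.46], [-1.02, 4.16], [0.16, 2.05], [-2.73, 2.73]. Speed limits (rad/s): [1.89, 1.89, 2.39, 2.39, 3.01, 3.01, 3.01].

## Interface

Orientations are given as a unit quaternion [x, y, z, w].
In Python, from workcell import manip gives the robot as it stands. Calls block until the motion is done:
- manip.move_to(position, orientation): joint-space move of the TCP to a pose.
- manip.move_linear(position, orientation=None, v=150, max_force=None): straight line of the TCP; orientation=None keeps the orientation; v is the mean speed in mm/s. With max_force (N) it stops when the force on the tool has changed by that much, and returns True; else False.
- manip.move_joints(angles): joint-space move.
- manip.grip(opening, force=None): finger opening in mm; force is the grip in N (None keeps the last); returns when the fingers have stopped.
- manip.dwell(seconds).
- manip.ik(position, orientation): joint angles nearest the present ones, or None.
- manip.snapshot(name): name is "scene" or "side" or "wrist"; returns the picture (400x640x3 uint8, blue, green, red); there is no depth.
- manip.camera_info(name): a dict with "vertical_fov" (degrees; the focal length in pixels is half the picture's height over the tangent of half this angle, whatever the lens; pixels are square), "cx", "cy" (the principal point, pixels), "k1" (the pictures are not rectified: a ray, as slopes to the right and down, at radius r is drawn at 1 + k1 r^2 times it, then the intrinsics apply), "origin" and "orientation" of the camera in the world. Camera axes: x right, y down, z forward; pixel columns grow to the right and rows downward; lengths in mm; the calibration is good to about 2 mm. A picture is of the moment at which its call begins: read the wrist's pose just before it. camera_info takes no time and is no camera call; for the wrist camera it gives the pose at the moment of the call.
A pose or a line that the arm cannot do raises manip.PlanningError and nothing moves.
- manip.sign_off(): hands the job in; it is judged then, once.
Trained networks look in the newest picture that a camera, given by its name, has taken for a name from the list of things; names that differ only in an ending like _2 or _b are one class to them, and where a whole thing is asked for, a point or a joint stands for the part that bears it (a point fixed in the world has none). Each returns a list of dicts, best first, with "conf" (0 to 1); they miss things now and then, are a little off and sometimes report something else, mostly with a low value. They report only what shows in the picture. A call takes as long as a camera call.
- manip.boxes_of(camera, query): "extent" ([left, top, width, height] in pixels, round what is visible of it).
- manip.regions_of(camera, query): "region" (400x640 bool, what is visible of it) and "extent" ([left, top, width, height] in pixels, round what is visible of it).
Readings, each from a call of its own:
- manip.current_clock(): time.
- manip.current_q(): joint angles.
- manip.current_qd(): joint speeds.
- manip.current_effort(): joint torques, N m.
- manip.current_tcp_pos(): TCP position.
- manip.current_eef_rot(): TCP orientation.
- manip.current_ft_force(): force on the tool from outside, world axes, zero at the start.
- manip.current_torque(): the same for the moment, N m.
- manip.current_opening(): finger opening in mm.
- manip.current_grasp_force(): force on a finger pad.
Only numpy, scipy, OpenCV 4.12 (cv2) and the standard library are available. Lean on these libraries where they do the work, as an engineer would, in place of code of your own. Each camera call takes 0.05 s, during which the arm holds its last target. There are 200 camera calls.

## Working session

There is one attempt and no reset: what is moved stays moved. The work goes in short steps, each a Python script; the robot and the scene stay as the last script left them, time stands still between calls to the robot, and variables do not carry over. Pictures are saved under pics/ and viewed, at most 10 in all, crops included, and the job is handed in when it is done.

```bash
mkdir -p pics; ls; cat > h.py <<'E'
import numpy as np, cv2
from scipy.spatial.transform import Rotation as R
from workcell import manip
def f_(ci): return 200/np.tan(np.radians(ci['vertical_fov'])/2)
def project(ci,P):
    P=np.atleast_2d(P).astype(float); c=R.from_quat(ci['orientation']).inv().apply(P-np.array(ci['origin']))
    s=c[:,:2]/c[:,2:]; r2=(s**2).sum(1,keepdims=True); s=s*(1+ci['k1']*r2)
    return s*f_(ci)+[ci['cx'],ci['cy']]
def ray(ci,uv):
    d=(np.atleast_2d(uv).astype(float)-[ci['cx'],ci['cy']])/f_(ci); s=d.copy()
    for _ in range(50): s=d/(1+ci['k1']*(s**2).sum(1,keepdims=True))
    return R.from_quat(ci['orientation']).apply(np.c_[s,np.ones(len(s))])
def onz(ci,uv,z):
    d=ray(ci,uv); o=np.array(ci['origin']); return o+d*((z-o[2])/d[:,2])[:,None]
def down(yaw): # tool z down, tool y (closing) at angle yaw in world
    y=np.array([np.cos(yaw),np.sin(yaw),0]); z=np.array([0,0,-1.]); return R.from_matrix(np.c_[np.cross(y,z),y,z]).as_quat()
E
python3 - <<'E'
from h import *
np.set_printoptions(precision=1,suppress=True)
for n in ['scene','side','wrist']:
    ci=manip.camera_info(n); print(n,ci)
    im=manip.snapshot(n); cv2.imwrite(f'pics/{n}0.png',im)
    if n=='wrist': continue
    for q in ['headset','hanger','stand','module','blank_a','notepad','desk_mic','mug','label','notch','band','bar']:
        print(q,[(round(d['conf'],2),np.round(d['extent']).tolist()) for d in manip.boxes_of(n,q)[:4]])
E
```

```text
pics
scene {'vertical_fov': 56.33632714036165, 'cx': 314.33324285202593, 'cy': 195.45667108513683, 'k1': -0.04103478562146503, 'origin': array([1011.5, -473.6, 1058.4]), 'orientation': array([ 0.9,  0.4, -0.1, -0.3])}
headset [(0.56, [285.0, 186.0, 56.0, 54.0])]
hanger [(0.89, [334.0, 97.0, 48.0, 76.0]), (0.44, [184.0, 240.0, 70.0, 65.0])]
stand [(0.65, [181.0, 239.0, 74.0, 69.0])]
module [(0.61, [204.0, 252.0, 27.0, 32.0])]
blank_a [(0.83, [190.0, 240.0, 30.0, 27.0]), (0.73, [213.0, 271.0, 32.0, 28.0]), (0.7, [281.0, 279.0, 33.0, 42.0])]
notepad [(0.68, [276.0, 193.0, 74.0, 64.0])]
desk_mic [(0.77, [379.0, 179.0, 36.0, 46.0]), (0.35, [202.0, 256.0, 28.0, 25.0])]
mug [(0.74, [283.0, 279.0, 33.0, 40.0])]
label [(0.86, [200.0, 253.0, 31.0, 31.0])]
notch [(0.75, [202.0, 254.0, 28.0, 28.0])]
band [(0.7, [286.0, 183.0, 58.0, 56.0])]
bar [(0.73, [333.0, 98.0, 48.0, 72.0]), (0.52, [213.0, 268.0, 33.0, 27.0])]
side {'vertical_fov': 55.763658428942335, 'cx': 321.2729147008787, 'cy': 198.44898506997993, 'k1': -0.08390073172932783, 'origin': array([413. , 645.6, 838.7]), 'orientation': array([-0.1,  0.9, -0.4,  0. ])}
headset [(0.57, [294.0, 173.0, 51.0, 85.0])]
hanger [(0.87, [285.0, 288.0, 83.0, 103.0])]
stand [(0.6, [341.0, 143.0, 55.0, 37.0])]
module [(0.24, [284.0, 202.0, 75.0, 68.0])]
blank_a [(0.63, [299.0, 177.0, 46.0, 81.0]), (0.55, [348.0, 143.0, 8.0, 27.0])]
notepad [(0.94, [282.0, 202.0, 74.0, 69.0])]
desk_mic [(0.6, [212.0, 236.0, 48.0, 67.0]), (0.51, [276.0, 143.0, 27.0, 36.0])]
mug [(0.61, [278.0, 144.0, 21.0, 36.0])]
label []
notch []
band [(0.97, [297.0, 171.0, 50.0, 92.0])]
bar [(0.66, [289.0, 289.0, 78.0, 101.0]), (0.25, [213.0, 240.0, 46.0, 66.0])]
wrist {'vertical_fov': 60.94684189533305, 'cx': 321.03656126117994, 'cy': 195.57081835758626, 'k1': -0.012234195082056079, 'origin': array([ 315.9, -601.6,  384.5]), 'orientation': array([ 0.8, -0.6, -0.1,  0.1])}
```

```bash
python3 - <<'E'
import cv2
a=cv2.imread('pics/scene0.png')[80:340,150:450]; b=cv2.imread('pics/side0.png')[130:400,180:420]
cv2.imwrite('pics/sceneC.png',cv2.resize(a,None,fx=2.3,fy=2.3,interpolation=2)[:600]); cv2.imwrite('pics/sideC.png',cv2.resize(b,None,fx=2.2,fy=2.2,interpolation=2))
E
```

```text
(no output)
```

View pics/sceneC.png

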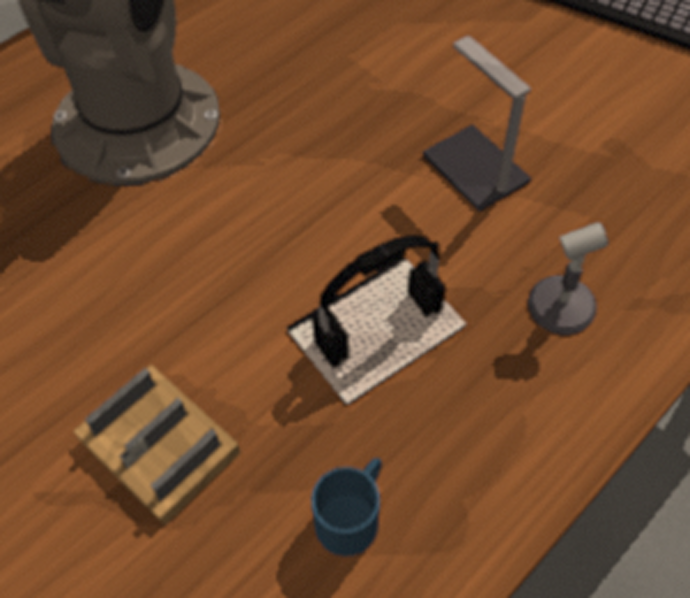

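View pics/sideC.png

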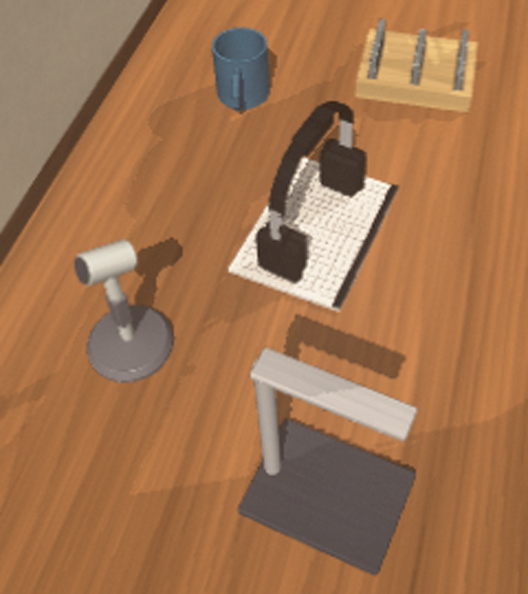

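The scene crop shows the notched module in the middle slot, with its notch near (130,450), and the headset standing on the pad with its band near (380,258). In the side crop the hanger's free end is at (412,415) and its post is at (265,365).

```bash
python3 - <<'E'
from h import *
np.set_printoptions(precision=0,suppress=True)
S=manip.camera_info('scene');D=manip.camera_info('side')
s=lambda p:np.array(p)/2.3+[150,80]
d=lambda p:np.array(p)/2.2+[180,130]
def pr(n,a,z,b): print(n,'scene',onz(S,s(a),z)[:,:2].tolist() if a else '','side',onz(D,d(b),z)[:,:2].tolist() if b else '')
pr('foot',[(424,157),(473,128),(528,183),(482,206)],12,[(415,475),(287,422),(240,512),(375,570)])
pr('bar free mid, post mid',[(464,40),(521,94)],223,[(411,420),(260,362)])
pr('band mid (top)',[(380,252)],182,[(305,140)])
pr('pad',[(289,329),(407,262),(465,322),(347,402)],8,[(398,187),(308,158),(230,268),(340,305)])
pr('stand top',[(75,433),(152,368),(238,447),(163,515)],30,[(475,40),(370,30),(360,85),(472,98)])
pr('modules ends',[(90,425),(150,373),(125,455),(183,405),(160,490),(215,437)],64,[(465,32),(463,80),(423,30),(418,75),(380,20),(375,70)])
pr('mug',[(345,540)],0,[(240,105)]); pr('mic',[(562,305)],5,[(130,345)])
print(project(manip.camera_info('wrist'),[[500,-100,8],[400,-350,64]]))
E
```

```text
foot scene [[413.30790469891474, 275.58102676171467], [427.8109771335436, 382.5702197388038], [569.6499672648238, 351.94775354184895], [547.5829922521499, 263.2541796283252]] side [[397.79340529790215, 288.2744587182125], [539.1468101402476, 263.86091501120717], [558.7128224092278, 367.7685321224684], [418.60935911162227, 389.37381959900347]]
bar free mid, post mid scene [[420.3855041826, 337.1799256443791], [550.5848432913432, 307.39808590317654]] side [[412.323914249615, 335.873347690343], [542.8943503002561, 315.23642083968343]]
band mid (top) scene [[579.3078831525385, -4.577207742343887]] side [[582.6207608588115, 14.954587366836563]]
pad scene [[495.2497917745869, -99.54514547074052], [535.2241907373001, 103.62216823216369], [666.2114384288909, 84.75886377888338], [634.9871896587574, -122.34960446075723]] side [[484.86873974561934, -96.76884867386764], [614.7352184867909, -119.26714689069809], [661.1188556336692, 84.54747346383863], [518.2994501310077, 103.85330850148114]]
stand top scene [[424.4479501080598, -406.6313739310716], [419.4646624638947, -278.57427536053], [588.6137
[... 298 characters left out ...]
63558534], [443.0636526078607, -291.3615028340125], [511.8776283397339, -382.4867531317939], [509.57060583641226, -289.99867388458676], [577.8656048206074, -379.90399651922576], [572.1830601328818, -289.6369317293648]] side [[436.4494043911244, -380.256424665546], [426.0722275985641, -269.0810815206189], [498.9298099111966, -369.2779045772844], [489.80260057963983, -264.04414458483336], [566.8351970301309, -377.7329988974751], [551.3924340453325, -259.7563573054573]]
mug scene [[763.5457174708549, -253.8496024345158]] side [[741.7105621994456, -207.26236273913935]]
mic scene [[747.7207661179381, 207.92189368519786]] side [[739.7228389194598, 214.7527321427723]]
[[-142. -316.]
 [  68. -112.]]
```

View pics/wrist0.png

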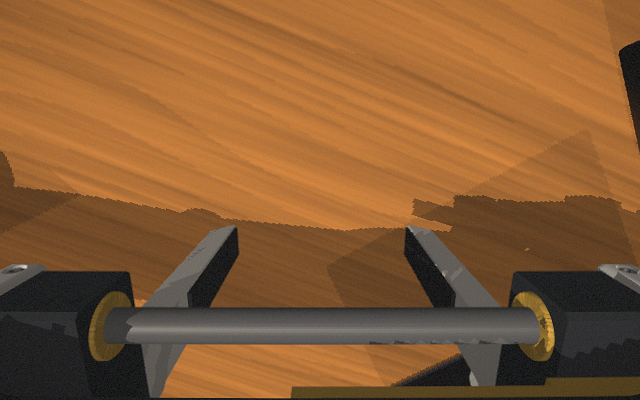

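```bash
cat >> h.py <<'E'
LIM=np.array([[-2.85,2.85],[-.5,2.14],[-1.23,1.37],[.21,2.46],[-1.02,4.16],[.16,2.05],[-2.73,2.73]])
def margin(q): q=np.array(q); return np.min(np.r_[q-LIM[:,0],LIM[:,1]-q])
E
python3 - <<'E'
from h import *
np.set_printoptions(precision=3,suppress=True)
ci=manip.camera_info('wrist'); Rt=R.from_quat(manip.current_eef_rot()); p=np.array(manip.current_tcp_pos())
print('cam in tool',Rt.inv().apply(ci['origin']-p), 'fwd',Rt.inv().apply(R.from_quat(ci['orientation']).apply([0,0,1])))
S=manip.camera_info('scene');D=manip.camera_info('side')
print('tool y yaw',np.degrees(np.arctan2(*Rt.as_matrix()[:2,1][::-1])))
for n,pos,yaws in [('stand',(504,-337,350),(0,180)),('headset',(580,5,400),(-10,170)),('hang',(482,324,300),(-10,170)),('hdown',(580,5,190),(-10,170)),('mod',(504,-313,60),(0,180))]:
    for y in yaws:
        q=manip.ik(pos,down(np.radians(y))); print(n,y,q if q is None else (np.array(q),margin(q)))
for c in ('scene','side'):
    manip.snapshot(c)
    for q in ('band','headset'):
        r=manip.regions_of(c,q)
        if r: print(c,q,r[0]['conf'],r[0]['extent'],r[0]['region'].sum())
E
```

```text
cam in tool [  71.765    0.716 -160.221] fwd [-0.251 -0.001  0.968]
tool y yaw -68.35663247347028
stand 0 (array([ 0.706,  0.244, -0.273,  1.589,  0.067,  1.319,  0.423]), np.float64(0.7314078335220675))
stand 180 (array([ 0.295,  0.228,  0.231,  1.614, -0.054,  1.306, -2.608]), np.float64(0.12224064706725901))
headset -10 (array([ 0.347,  0.205, -0.557,  1.552,  0.109,  1.415, -0.392]), np.float64(0.634555708126497))
headset 170 (array([ 0.697,  0.301, -1.031,  1.534,  0.259,  1.453,  2.623]), np.float64(0.10693750331638663))
hang -10 (array([ 0.153,  0.398, -1.104,  1.682,  0.369,  1.291, -1.198]), np.float64(0.12600129921042602))
hang 170 (array([ 0.104,  0.368, -1.026,  1.684,  0.328,  1.276,  1.978]), np.float64(0.20411872318106083))
hdown -10 (array([ 0.316,  0.354, -0.537,  1.831,  0.211,  1.013, -0.481]), np.float64(0.628699296580925))
hdown 170 (array([ 0.666,  0.492, -1.024,  1.813,  0.468,  1.105,  2.443]), np.float64(0.2057237779684853))
mod 0 (array([ 0.665,  0.502, -0.277,  1.908,  0.193,  0.757,  0.279]), np.float64(0.5521929114242385))
mod 180 (array([ 0.205,  0.507,  0.312,  1.937, -0.225,  0.731, -2.493]), np.float64(0.237259027422823))
scene band 0.75 [286.9, 179.6, 55.4, 60.3] 1095
scene headset 0.83 [286.4, 185.1, 56.6, 55.1] 1048
side band 0.62 [297.5, 175.7, 48.5, 84.3] 1517
side headset 0.5 [347.6, 139.2, 7.0, 27.7] 91
```

```bash
python3 - <<'E'
from h import *
np.set_printoptions(precision=3,suppress=True)
import json
C={}
for n,pos,y in [('stand',(504,-415,340),0),('headset',(565,-110,400),-10),('hang',(470,200,400),-10)]:
    manip.move_to(pos,down(np.radians(y))); manip.dwell(.2)
    ci=manip.camera_info('wrist'); im=manip.snapshot('wrist'); cv2.imwrite(f'pics/w_{n}.png',im)
    C[n]={k:np.array(v).tolist() for k,v in ci.items()}
    for q in ['module','blank_a','notch','label','stand'] if n=='stand' else ['headset','band','notepad'] if n=='headset' else ['hanger','bar']:
        print(n,q,[(round(d['conf'],2),np.round(d['extent']).tolist()) for d in manip.boxes_of('wrist',q)[:3]])
json.dump(C,open('cam.json','w')); print(manip.current_clock())
a=[cv2.imread(f'pics/w_{n}.png') for n in C]
cv2.imwrite('pics/mosaic.png',cv2.resize(np.vstack([np.hstack([a[0],a[1]]),np.hstack([a[2],a[2]*0])]),(800,500),interpolation=cv2.INTER_AREA))
E
```

```text
stand module [(0.68, [308.0, 58.0, 18.0, 86.0])]
stand blank_a [(0.92, [257.0, 61.0, 23.0, 87.0]), (0.79, [360.0, 57.0, 14.0, 84.0])]
stand notch [(0.96, [312.0, 62.0, 13.0, 80.0])]
stand label [(0.65, [314.0, 62.0, 8.0, 83.0])]
stand stand [(0.91, [254.0, 47.0, 130.0, 110.0])]
headset headset [(0.64, [294.0, 0.0, 53.0, 153.0])]
headset band [(0.98, [298.0, 0.0, 46.0, 152.0])]
headset notepad [(0.92, [263.0, 13.0, 104.0, 144.0])]
hang hanger [(0.64, [234.0, 35.0, 152.0, 75.0])]
hang bar [(0.86, [234.0, 31.0, 150.0, 80.0])]
6.6667
```

View pics/mosaic.png

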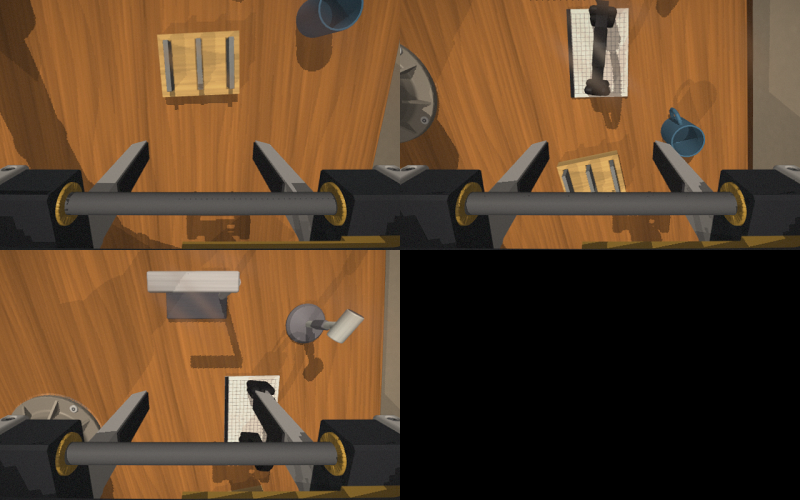

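All three targets show clearly from above in the mosaic: the stand at (200,65), the headset at (600,50) and the bar at (193,282). I'll enlarge them to read exact pixels.

```bash
python3 - <<'E'
import cv2,numpy as np
def c(n,x,y,w,h,s): return cv2.resize(cv2.imread(f'pics/w_{n}.png')[y:y+h,x:x+w],None,fx=s,fy=s,interpolation=cv2.INTER_CUBIC)
o=np.zeros((600,800,3),np.uint8)
a=c('stand',250,40,135,120,3); o[:360,:405]=a
b=c('headset',255,0,125,165,3); o[:495,415:790]=b
d=c('hang',228,25,170,78,2.4); o[370:370+d.shape[0],:d.shape[1]]=d[:, :410]
cv2.imwrite('pics/z.png',o)
E
```

```text
(no output)
```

View pics/z.png

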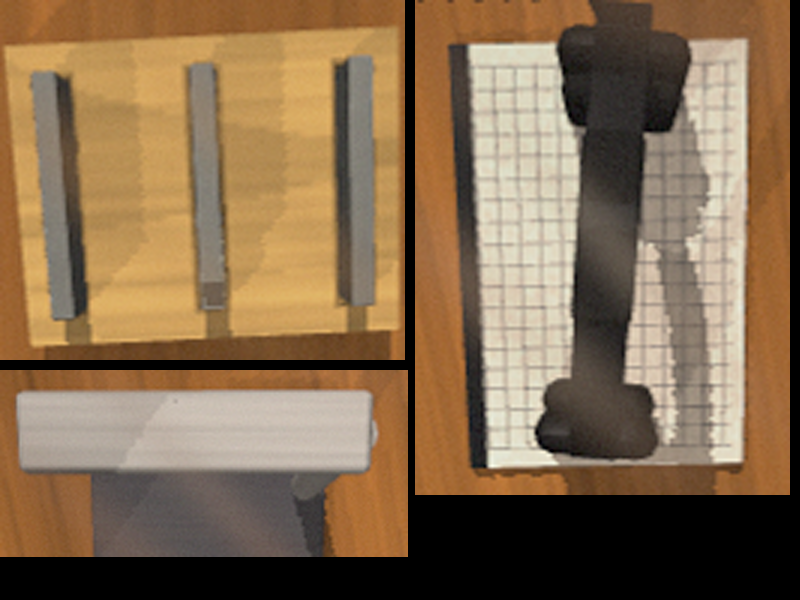

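The close-up confirms that the middle module carries the notch, at the -y end near (212,295). The band centre is near (607,222), and the bar top spans x 18 to 372, y 392 to 471.

```bash
python3 - <<'E'
from h import *
import json
np.set_printoptions(precision=1,suppress=True)
C=json.load(open('cam.json'))
st=lambda p:np.array(p)/3+[250,40]
he=lambda p:(np.array(p)-[415,0])/3+[255,0]
ha=lambda p:(np.array(p)-[0,370])/2.4+[228,25]
def pr(n,k,uv,z): P=onz(C[k],uv,z)[:,:2]; print(n,P.tolist() and np.round(P,1).tolist(),'mean',P.mean(0)); return P
pr('stand corners','stand',st([(5,46),(398,28),(400,330),(33,346)]),30)
m=pr('mid module','stand',st([(190,65),(214,64),(224,281),(200,283)]),64)
pr('notch bottom end','stand',st([(201,309),(224,308)]),52)
pr('left','stand',st([(33,73),(57,72),(74,319),(52,320)]),64)
pr('right','stand',st([(349,57),(371,57),(374,304),(351,305)]),64)
pr('pad','headset',he([(449,45),(747,40),(742,464),(471,467)]),8)
b=pr('band ends/mid','headset',he([(612,135),(604,318),(607,222),(577,222),(638,222)]),181)
print('band dir deg',np.degrees(np.arctan2(*(b[0]-b[1])[::-1])))
k=pr('cups far','headset',he([(557,30),(690,42),(575,128),(672,130)]),70)
k=pr('cups near','headset',he([(540,425),(655,450),(548,385),(650,390)]),70)
h=pr('bar','hang',ha([(18,392),(372,392),(372,470),(20,470)]),223)
v=(h[1]+h[2]-h[0]-h[3])/2; print('bar len',np.linalg.norm(v),'yaw',np.degrees(np.arctan2(v[1],v[0])))
E
```

```text
stand corners [[412.7, -278.2], [581.8, -271.3], [588.2, -400.8], [418.9, -407.9]] mean [ 500.4 -339.5]
mid module [[493.1, -290.3], [502.8, -290.0], [506.9, -376.0], [496.7, -376.8]] mean [ 499.9 -333.3]
notch bottom end [[497.0, -388.9], [507.0, -388.5]] mean [ 502.  -388.7]
left [[430.0, -293.2], [439.6, -292.8], [443.0, -391.8], [433.6, -392.2]] mean [ 436.6 -342.5]
right [[556.9, -287.4], [565.7, -287.4], [570.5, -385.7], [560.7, -386.1]] mean [ 563.4 -336.6]
pad [[520.0, 104.7], [665.0, 81.2], [632.3, -125.6], [487.3, -101.6]] mean [576.2 -10.3]
band ends/mid [[587.3, 21.5], [573.8, -38.2], [580.6, -6.2], [570.2, -4.4], [591.3, -8.1]] mean [580.6  -7.1]
band dir deg 77.22795338574029
cups far [[574.1, 85.9], [630.5, 71.1], [574.6, 45.5], [617.0, 37.1]] mean [599.   59.9]
cups near [[534.0, -80.8], [586.0, -102.1], [541.3, -63.1], [588.3, -73.8]] mean [562.4 -80. ]
bar [[416.8, 347.7], [549.6, 324.1], [545.9, 296.2], [411.0, 320.2]] mean [480.8 322.1]
bar len 136.04683823141153 yaw -10.097934513878801
```

```bash
python3 - <<'E'
from h import *
np.set_printoptions(precision=3,suppress=True)
g=down(np.radians(-13.5))
manip.move_to((580.5,-6.5,290),g)
for p in [(580.5,-6.5,440),(527,160,440),(474,323.3,440),(474,323.3,246)]:
    q=manip.ik(p,down(np.radians(-10.1))); print(p,None if q is None else (np.array(q),margin(q)))
manip.grip(94)
print(manip.move_linear((580.5,-6.5,189.5),v=80,max_force=8), manip.current_tcp_pos())
manip.grip(10,force=25)
print(manip.current_opening(),manip.current_grasp_force(),manip.current_tcp_pos())
manip.move_linear((580.5,-6.5,200),v=20)
print(manip.current_opening(),manip.current_ft_force(),manip.current_clock())
im=manip.snapshot('side');cv2.imwrite('pics/side1.png',im); cv2.imwrite('pics/side1c.png',cv2.resize(im[80:320,200:440],None,fx=2,fy=2,interpolation=2))
E
```

```text
(580.5, -6.5, 440) (array([ 0.298,  0.187, -0.474,  1.484,  0.085,  1.491, -0.352]), np.float64(0.558706149997491))
(527, 160, 440) (array([ 0.101,  0.142, -0.581,  1.541,  0.078,  1.482, -0.658]), np.float64(0.5675569641870393))
(474, 323.3, 440) (array([-0.115,  0.205, -0.715,  1.488,  0.134,  1.499, -1.005]), np.float64(0.5153559884511528))
(474, 323.3, 246) (array([-0.157,  0.31 , -0.674,  1.779,  0.213,  1.126, -1.077]), np.float64(0.5555466629441378))
False [580.775  -6.463 190.011]
21.64468694457279 24.92857664823532 [580.458  -6.461 189.456]
21.666940211442764 [-0.61  -0.415 -1.482] 11.0833
```

View pics/side1c.png

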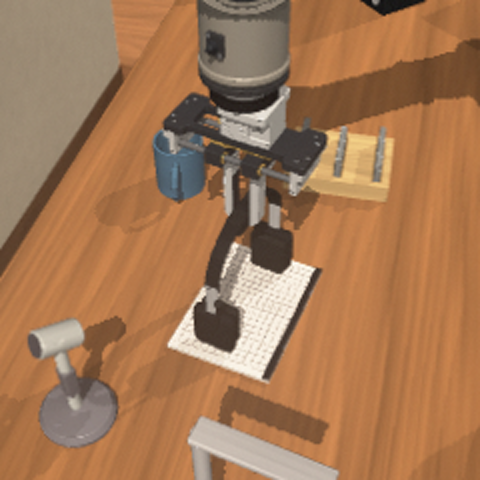

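The side view shows the fingers around the band near (243,215). The opening (21.6 mm) and the weight (1.5 N) match the headset.

```bash
python3 - <<'E'
from h import *
np.set_printoptions(precision=3,suppress=True)
g=down(np.radians(-10.1))
manip.move_linear((580.5,-6.5,440),v=120)
manip.move_linear((474,323.3,440),g,v=120)
manip.move_linear((474,323.3,275),v=120)
manip.dwell(.3)
print(manip.current_opening(),manip.current_ft_force(),manip.current_clock())
a=manip.snapshot('side')[200:400,200:440];b=manip.snapshot('scene')[40:240,250:450]
cv2.imwrite('pics/hang1.png',np.hstack([cv2.resize(a,None,fx=1.8,fy=1.8,interpolation=2),cv2.resize(b,None,fx=1.8,fy=1.8,interpolation=2)]))
E
```

```text
21.81207273344632 [ 0.74  -0.016 -1.494] 18.15
```

View pics/hang1.png

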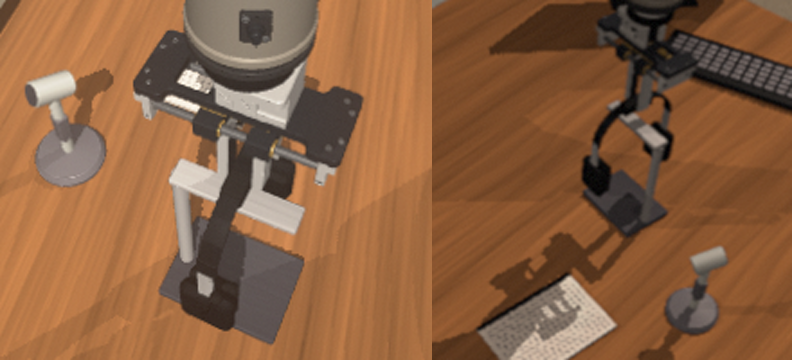

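The headset straddles the bar with a cup on each side and no visible tilt. Next I lower it until it touches, then release.

```bash
python3 - <<'E'
from h import *
np.set_printoptions(precision=3,suppress=True)
print(manip.move_linear((474,323.3,252),v=60,max_force=4), manip.move_linear((474,323.3,240),v=12,max_force=2.5))
print(manip.current_tcp_pos(),manip.current_ft_force())
manip.grip(60); manip.dwell(.3)
print(manip.current_ft_force(),manip.current_grasp_force(),manip.current_clock())
p=manip.current_tcp_pos(); manip.move_linear((p[0],p[1],320),v=100); manip.dwell(.4)
a=manip.snapshot('side')[200:400,200:440];b=manip.snapshot('scene')[40:240,250:450]
cv2.imwrite('pics/hang2.png',np.hstack([cv2.resize(a,None,fx=1.8,fy=1.8,interpolation=2),cv2.resize(b,None,fx=1.8,fy=1.8,interpolation=2)]))
E
```

```text
False True
[474.059 323.335 244.352] [ 0.522 -1.115  5.691]
[-0.062  0.637 -0.326] 0.0 20.5083
```

View pics/hang2.png

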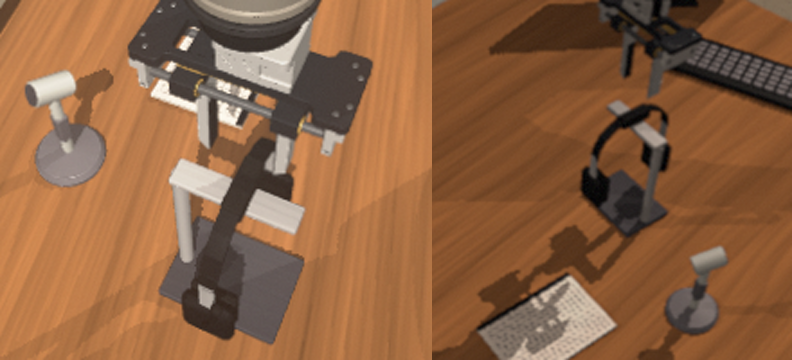

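The headset hangs on the bar and is released; contact came at TCP z 244.4, as expected. Next is the module. First I'll check which presentation poses the arm can reach.

```bash
cat >> h.py <<'E'
YM=np.radians(-87.3); O=np.array([500.4,-339.7]); MX=np.array([np.cos(YM),np.sin(YM)]); GX=-16
GQ=down(YM+np.pi/2); GP=O+GX*MX
def present(tilt,yaw,lab): # tool pose: module rotated by tilt about its x, module x at world yaw, label at lab
    M=(R.from_euler('z',yaw)*R.from_euler('x',tilt)).as_matrix()  # module axes
    p=np.array(lab)-M@np.array([33-GX,5,25-47]); 
    return p,R.from_matrix(np.c_[-M[:,0],M[:,1],-M[:,2]]).as_quat()
E
python3 - <<'E'
from h import *
np.set_printoptions(precision=2,suppress=True)
print(GP,'tool x vs -module x',R.from_quat(GQ).as_matrix()[:,0],-MX)
manip.move_linear((*GP,320),GQ,v=250)
q=manip.ik((*GP,54),GQ);print(q,margin(q))
for t in (50,60,70):
  for y in (-120,-105,-87,-70,-50):
    r=[]
    for z in (180,):
        p,qq=present(np.radians(t),np.radians(y),(576,-20,z)); q=manip.ik(p,qq); r.append(None if q is None else (p,np.array(q),round(margin(q),2)))
    print(t,y,r)
E
```

```text
[ 499.65 -323.72] tool x vs -module x [-0.05  1.    0.  ] [-0.05  1.  ]
[ 0.63  0.51 -0.21  1.91  0.15  0.74  0.38] 0.5507527300072763
50 -120 [(array([583.12,  32.47, 190.31]), array([ 0.38,  0.4 , -1.11,  2.31,  1.57,  1.12, -2.31]), np.float64(0.12))]
50 -105 [None]
50 -87 [None]
50 -70 [None]
50 -50 [None]
60 -120 [(array([581.83,  33.21, 186.67]), array([ 0.21,  0.5 , -1.03,  2.38,  1.74,  1.35, -2.54]), np.float64(0.08))]
60 -105 [None]
60 -87 [None]
60 -70 [None]
60 -50 [None]
70 -120 [(array([581.12,  33.63, 182.83]), array([ 0.13,  0.68, -1.03,  2.42,  1.88,  1.68, -2.68]), np.float64(0.04))]
70 -105 [None]
70 -87 [None]
70 -70 [None]
70 -50 [None]
```

```bash
python3 - <<'E'
from h import *
np.set_printoptions(precision=2,suppress=True)
res=[]
for t in (50,57,65):
  for y in range(-180,180,15):
    for lab in [(576,-20),(620,-40),(620,40),(550,-70)]:
      for z in (170,220):
        p,qq=present(np.radians(t),np.radians(y),(*lab,z)); q=manip.ik(p,qq)
        if q is not None: res.append((round(margin(q),2),t,y,lab,z,np.array(q)))
res.sort(key=lambda r:-r[0])
for r in res[:14]: print(r)
print(len(res), manip.current_q())
E
```

```text
(np.float64(0.57), 50, 15, (620, 40), 170, array([ 0.7 ,  0.7 , -0.62,  1.65, -0.42,  1.29,  2.16]))
(np.float64(0.57), 50, 15, (620, 40), 220, array([ 0.7 ,  0.64, -0.62,  1.63, -0.45,  1.36,  2.13]))
(np.float64(0.55), 50, 15, (620, -40), 220, array([ 0.77,  0.68, -0.59,  1.54, -0.4 ,  1.47,  2.18]))
(np.float64(0.52), 50, 15, (620, -40), 170, array([ 0.78,  0.74, -0.59,  1.57, -0.37,  1.4 ,  2.21]))
(np.float64(0.52), 50, 30, (620, 40), 170, array([ 0.63,  0.8 , -0.65,  1.48, -0.26,  1.49,  2.21]))
(np.float64(0.52), 57, 15, (620, -40), 220, array([ 0.79,  0.75, -0.59,  1.52, -0.45,  1.52,  2.21]))
(np.float64(0.52), 57, 15, (620, 40), 170, array([ 0.73,  0.77, -0.62,  1.63, -0.47,  1.35,  2.21]))
(np.float64(0.51), 50, 15, (576, -20), 220, array([ 0.79,  0.61, -0.58,  1.67, -0.43,  1.42,  2.22]))
(np.float64(0.51), 57, 15, (620, 40), 220, array([ 0.73,  0.71, -0.62,  1.61, -0.51,  1.42,  2.18]))
(np.float64(0.49), 50, 0, (620, -40), 170, array([ 0.83,  0.64, -0.57,  1.74, -0.53,  1.2 ,  2.17]))
(np.float64(0.49), 50, 30, (620, 40), 220, array([ 0.63,  0.75, -0.65,  1.46, -0.3 ,  1.56,  2.19]))
(np.float64(0.49), 57, 15, (620, -40), 170, array([ 0.79,  0.81, -0.59,  1.53, -0.42,  1.46,  2.24]))
(np.float64(0.49), 57, 30, (620, 40), 170, array([ 0.65,  0.87, -0.65,  1.44, -0.31,  1.56,  2.23]))
(np.float64(0.48), 50, 15, (576, -20), 170, array([ 0.79,  0.67, -0.59,  1.69, -0.4 ,  1.35,  2.25]))
408 [ 0.66  0.24 -0.24  1.66  0.06  1.25  0.46]
```

```bash
python3 - <<'E'
from h import *
np.set_printoptions(precision=3,suppress=True)
manip.grip(50)
manip.move_linear((*GP,110),GQ,v=150)
print(manip.move_linear((*GP,54),v=60,max_force=8),manip.current_tcp_pos(),manip.current_ft_force())
manip.grip(2,force=6); print(manip.current_opening(),manip.current_ft_force(),manip.current_grasp_force())
a=manip.snapshot('side')[110:230,280:440];b=manip.snapshot('scene')[180:330,150:350]
cv2.imwrite('pics/g.png',np.hstack([cv2.resize(a,(400,300),interpolation=2),cv2.resize(b,(400,300),interpolation=2)]))
E
```

```text
False [ 499.857 -323.841   54.346] [ 0.616 -0.247  0.18 ]
9.892587143558123 [-0.426 -0.042  1.3  ] 5.999595522880554
```

View pics/g.png

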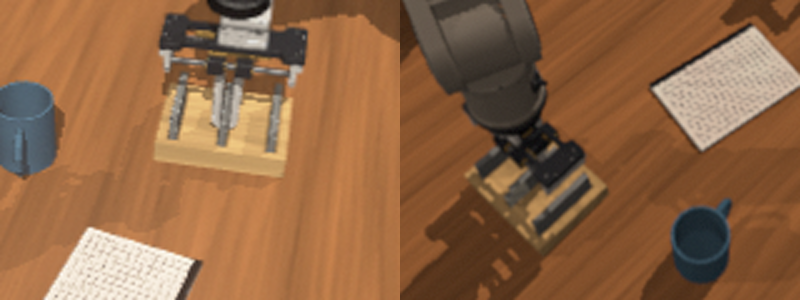

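The fingers close on the middle module only: the opening is 9.9 mm, there is no side load, and both blanks are untouched. I'll grip firmly, draw it straight up and present it.

```bash
python3 - <<'E'
from h import *
np.set_printoptions(precision=3,suppress=True)
manip.grip(2,force=50)
manip.move_linear((*GP,100),v=40); manip.dwell(.3)
print(manip.current_opening(),manip.current_ft_force())
manip.move_linear((*GP,280),v=120)
p,q=present(np.radians(55),np.radians(15),(590,-15,195)); j=manip.ik(p,q); print(p,j,margin(j))
manip.move_to(p,q); manip.dwell(.5)
print(manip.current_tcp_pos(),manip.current_opening(),manip.current_grasp_force(),manip.current_clock(),manip.current_qd())
M=R.from_matrix((lambda T:np.c_[-T[:,0],T[:,1],-T[:,2]])(R.from_quat(manip.current_eef_rot()).as_matrix()))
P=np.array(manip.current_tcp_pos())+M.apply(np.array([[33,5,25],[50,5,0],[50,5,44],[38,5,56],[-50,5,56],[-50,5,0]])-[GX,0,47])
o=[]
for n in ('side','scene'):
    ci=manip.camera_info(n); im=manip.snapshot(n); uv=project(ci,P); im=cv2.resize(im,None,fx=4,fy=4,interpolation=2)
    for x,y in uv: cv2.circle(im,(int(4*x+2),int(4*y+2)),3,(0,0,255),1)
    x,y=(4*uv.mean(0)).astype(int); o.append(im[y-250:y+250,x-200:x+200])
cv2.imwrite('pics/p.png',np.hstack(o))
E
```

```text
9.61060361547155 [-0.152  0.158 -1.241]
[548.076 -47.86  203.523] [ 0.821  0.72  -0.636  1.633 -0.425  1.419  2.22 ] 0.5102000667714788
[548.089 -47.861 203.572] 9.824667848009904 49.999532997608185 34.075 [ 0.001  0.001 -0.    -0.001  0.001  0.     0.001]
```

View pics/p.png

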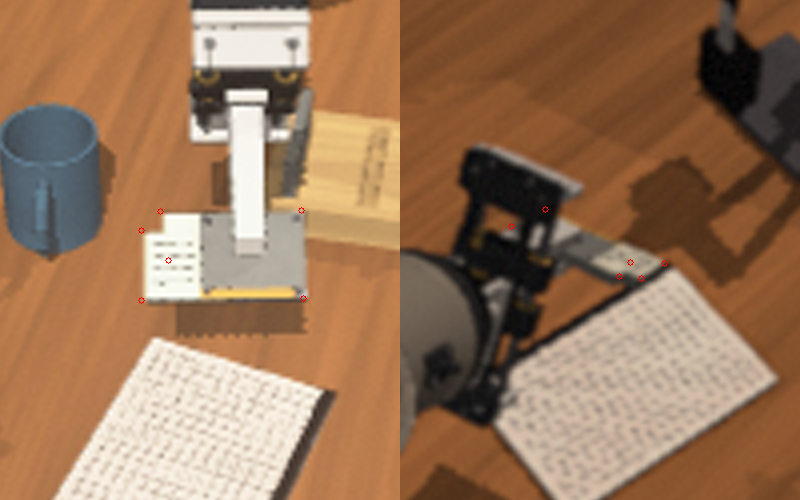

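The label faces up, the notch is at its top left, and the module's outline matches the projected points, so it hasn't slipped. The label sits over the pad at about (590, -15, 195). I'm handing it in.

```bash
python3 -c "
from h import *
print(manip.sign_off(), manip.current_clock())"
```

```text
the job is handed in; nothing more can be done
the job is handed in; nothing more can be done
```

I handed the job in at about 34 s: the headset hangs released on the bar, and the notched module is held steady over the pad, label up and about 35° from flat; no pass/fail verdict came back.

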